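# Seat a keyed filter cassette in a sloping microscope dock and clip it

### The job

Take the aluminium filter cassette from the rubber mat by its black handle and seat it flat on the floor of the sloping dock; it only goes fully home one way round, with its two edge notches over the dock's orange keys, so if it stops high lift it, turn it half round and try again without forcing it. Then swing the blue clip fully over the end of the seated cassette and let go of everything, leaving the bottle, the joystick box and the meter where they are.

Things in the scene. Friction and masses are not known exactly. Their poses are not given: they have to be found in the camera images.
- cassette_center (a point): Loose silver filter cassette, 0.35 kg, flat on the mat, any yaw: plate 120 (x) x 60 (y) x 24 mm, black handle bar on the middle of its top, 60 (x) x 16 (y) x 34 mm high. Point: its centre, 29 mm above the underside, 29 below the handle's top; z out of the top. Both long edges have a full-thickness notch 19 mm wide, 10 deep, at x = +32 mm; nothing else tells the ends apart.
- mat: Fixed black rubber mat, 170 x 170 mm, 4 mm thick, on the table; the cassette starts near its middle. Origin at the centre of its underside.
- cradle: Fixed recess of the dock, tilted 30 degrees to face up and towards the robot. Origin: centre of the recess floor, 50 mm above the table; z the floor's outward normal, x up the slope, y level along the recess. Recess 127 (y) x 65 mm (x), 3.5 and 2.5 mm slack each side of the cassette, walls 10 mm high plus flared lips to 15 mm. The cassette goes in handle outwards, its x along the cradle's +y or -y.
- key_place_a (a point): On the recess floor at y = +32 mm. Two orange keys (11 mm wide along y, 12 high, 8 deep, against the upper and lower wall) stand both here or both at place b; this varies. See them, or feel: the right way round the notches pass over them and the underside meets the floor (cassette centre 29 mm above it); wrong way, held parallel to the floor, it stops 12 mm high on them.
- key_place_b (a point): The other place for the pair of keys, on the recess floor at y = -32 mm. The place without keys has thin flat steel covers that do not hinder. Both points have the cradle's axes.
- clip (a joint): Blue clip arm turning about the cradle's z on a post at x = 0, y = -90 mm of the cradle. 0 = open, arm pointing down the slope (-x of the cradle); grows to 1.571 rad = closed on its stop, arm along +y over the cassette's end. Starts at 0 to 0.35, needs about 1 N at the knob, stays where left. Underside of the arm 27 mm above the floor: 3 mm over a seated cassette.
- clip_knob (a point): Half-way up the clip's knob post, 45 mm from the pivot: 14 mm across, 35 to 65 mm above the recess floor along the cradle's z (this point 50 mm). When closed it is at x = 0, y = -45 mm of the cradle, 15 mm beyond the end of the seated cassette's handle.
- bottle: Bystander: white bottle with a red cap, 60 mm diameter, 130 mm tall; origin at the centre of its underside.
- joystick: Bystander: grey joystick box 130 x 100 x 35 mm with a black stick up to 89 mm high; origin at the centre of its underside.
- meter: Bystander: white meter box 70 x 130 x 75 mm; origin at the centre of its underside.
Not all that is in view belongs to the job. Leave any turquoise look-alike of the part that bears cassette_center alone.

How it is judged:
On the way:
1. the cassette lies flat on the floor of the cradle, notches over the keys, with the clip still open (z of cassette_center in the frame of cradle between 0.0265 and 0.0315 m and x of cassette_center in the frame of cradle between -0.006 and 0.006 m and y of cassette_center in the frame of cradle between -0.006 and 0.006 m and angle between the z axis of cassette_center and the z axis of cradle, either way round below 0.06 rad and angle between the x axis of cassette_center and the y axis of cradle, either way round below 0.08 rad and value of joint clip below 0.9 rad), for 0.2 s.
At the end, for the whole second after the job is handed in: Cassette centre 26.5 to 31.5 mm above the recess floor (29 is home), within 6 mm of the recess centre both ways, parallel to the floor within 0.06 rad, along the recess within 0.08 rad; clip beyond 1.3 rad; all released and staying so (z of cassette_center in the frame of cradle between 0.0265 and 0.0315 m and x of cassette_center in the frame of cradle between -0.006 and 0.006 m and y of cassette_center in the frame of cradle between -0.006 and 0.006 m and angle between the z axis of cassette_center and the z axis of cradle, either way round below 0.06 rad and angle between the x axis of cassette_center and the y axis of cradle, either way round below 0.08 rad and value of joint clip above 1.3 rad); the robot touches nothing.
It fails at once if the cassette is forced against the dock (over 45 N) (contact force between cassette and cradle above 45 N or contact force between cassette and key above 45 N).
It fails at once if the bottle is moved more than 20 mm (distance of bottle from where it was at the start of the episode above 0.02 m).
It fails at once if the joystick box is moved more than 20 mm (distance of joystick from where it was at the start of the episode above 0.02 m).
It fails at once if the meter is moved more than 20 mm (distance of meter from where it was at the start of the episode above 0.02 m).
It also fails if it takes over 67 s, if anything falls off the work surface, if the arm or the gripper's body presses on something with over 40 N, if the wrist force passes 120 N, or if a joint passes its speed limit or range.

### The arm

A 7-joint arm with a two-finger parallel gripper is mounted at the origin on the work surface. World frame = base frame: x ahead of the robot, y to its left, z up, the work surface at z = 0. Lengths are in m, angles in rad, forces in N, time in s.
With the tool pointing down it reaches from about 0.4 to 0.85 m from the base axis. Payload 10.4 kg.
Tool frame: the origin (TCP) lies at the very end of the fingers, on their centre line; the grasp point (between the pads) lies 19 mm behind it (manip.tcp_to_grasp is the z of the grasp point in the tool frame, in m); z points along the fingers, x is the direction in which the jaws open and shut, and the axes are right-handed (so a half turn about z gives the same grasp; the last joint's range is limited). The gripper opens to 85 mm and grips with 20 to 120 N. Pads are 22 mm wide; open, the fingers measure 114 mm over their backs; the gripper's body (76 mm by 85 mm) begins 54 mm behind the grasp point. The pads swing forward as they close: fully open they stand 13 mm farther back than shut.
Start: joints at [1.116, 0.332, -0.065, 1.46, 0.022, 1.35, -0.088], TCP at [0.262, -0.568, 0.231] pointing down, gripper open.
Joint ranges: [-2.6, 2.6], [-0.5, 2.12], [-1.47, 1.34], [0.16, 2.42], [-1.27, 4.41], [0.06, 2.06], [-2.6, 2.6]. Speed limits (rad/s): [2.22, 2.22, 2.79, 2.79, 3.14, 3.14, 3.14].

### API

Orientations are given as a unit quaternion [x, y, z, w].
In Python, from workcell import manip gives the robot as it stands.
- The arm moves only by the tool servo_tool, never from a script. Its argument "moves" is a list of rows, each an object with "travel": the shift along the tool's x, y, z in mm, a list of three; "dr": the turn, a rotation vector about the tool's x, y, z in degrees, a list of three. A call has 1 to 12 rows; each row shifts and turns the commanded pose from where the row before left it, along the tool's axes as they then stand; what a row does not reach is not made up. A row lasts 1/8 s, in which the tool goes at most 62.5 mm and 10.7 degrees, less where a joint would pass 70% of its speed; a pose out of reach is approached as far as the arm can. A call is refused whole if a number of a shift passes 62.5 or a number of a turn 10.7, either way. A call with a gripper value outside its range is refused whole. "claw" is the closure, from 0 (fully open) to 1 (shut), set as the call begins (left out, the last holds). The fingers move at their own pace and stop on an object; "squeeze" is the grip in N (left out, the last holds). Time passes only in rows, so rows that do not move let the fingers close. It gives the time, the measured TCP pose, the force and the opening at its end, in the units of the state.
- manip.get_obs(): the state, without advancing time (a new reading comes with each control period).
- manip.camera(name): name is "scene" or "side" or "wrist"; returns the picture (400x640x3 uint8, blue, green, red); there is no depth.
- manip.calibration(name): a dict with "intrinsics" (3x3 intrinsics, pixels), "distortion" ([k1, k2, p1, p2, k3] as OpenCV has them; the pictures are not rectified), "view" (4x4, takes a point from world to camera coordinates). Camera axes: x right, y down, z forward; pixel columns grow to the right and rows downward; lengths in m; the calibration is good to about 2 mm. A picture is of the moment at which its call begins: read the wrist's pose just before it. calibration takes no time and is no camera call; for the wrist camera it gives the pose at the moment of the call.
- manip.hand_in(): hands the job in, once; it reports no verdict.
The state is a dict: "clock": time; "joint_pos": joint angles; "joint_velocities": joint speeds; "tau": joint torques, N m; "position": TCP position; "ee_rot": TCP orientation; "ft_force": force on the tool from outside, world axes, zero at the start; "torque": the same for the moment, N m; "grip_width": opening from 0.0 (shut) to 1.0 (fully open).
Only numpy, scipy, OpenCV 4.12 (cv2) and the standard library are available. Lean on these libraries where they do the work, as an engineer would, in place of code of your own. Each camera call takes 0.05 s, during which the arm holds its last target. There are 200 camera calls.

## Working session

There is one attempt and no reset: what is moved stays moved. The work goes in short steps, Python scripts to look and compute and a tool call to move; the robot and the scene stay as the last step left them, time stands still between calls to the robot, and variables do not carry over. Pictures are saved under pics/ and viewed, on a budget of 10 in all, crops included, one or two more only if the job needs it, and the job is handed in when it is done.

Besides the shell and the picture viewer there is one more tool, called by a JSON object that holds its "method" and its "body", one argument or row to a line. servo_tool: Moves the arm, as the interface text tells. Its arguments: {"type":"object","properties":{"moves":{"type":"array","items":{"type":"object","properties":{"travel":{"type":"array","items":{"type":"number"}},"dr":{"type":"array","items":{"type":"number"}}}}},"claw":{"type":"number"},"squeeze":{"type":"number"}},"required":["moves"]}

```bash
ls; mkdir -p pics; python3 - <<'E'
from workcell import manip
import cv2,numpy as np
print(manip.get_obs(), manip.tcp_to_grasp)
for n in ("scene","side","wrist"):
    c=manip.calibration(n); print(n,np.round(c["intrinsics"],1).tolist(),np.round(c["distortion"],3).tolist(),np.round(c["view"],3).tolist())
    cv2.imwrite(f"pics/{n}0.png",manip.camera(n))
E
```

```text
pics
{'clock': 0.0, 'joint_pos': array([ 1.11640187,  0.33286161, -0.06468987,  1.46101638,  0.02163457,
        1.34992867, -0.08849652]), 'joint_velocities': array([ 0.00098431, -0.00176693, -0.00073121,  0.00108691, -0.00111906,
        0.00064151, -0.0009503 ]), 'tau': array([-1.80483057e-04, -6.25446224e+01,  4.87454468e-02, -3.91600406e+01,
        1.61217770e-02,  1.00009743e-02,  1.08142709e-05]), 'position': array([ 0.26136467, -0.56726634,  0.23048651]), 'ee_rot': array([ 8.42176431e-01, -5.39201524e-01, -6.67447740e-04, -3.60988990e-04]), 'ft_force': array([-0.05358867, -0.05988855,  0.04702954]), 'torque': array([-0.0168195 , -0.0134963 , -0.02547711]), 'grip_width': 1.0012778802748368} -0.0187
scene [[471.8, 0.0, 326.0], [0.0, 471.8, 209.3], [0.0, 0.0, 1.0]] [-0.024, 0.0, 0.0, 0.0, 0.0] [[-0.396, 0.918, 0.008, 0.199], [0.682, 0.299, -0.667, -0.308], [-0.615, -0.259, -0.745, 1.533], [0.0, 0.0, 0.0, 1.0]]
side [[374.0, 0.0, 319.9], [0.0, 374.0, 203.5], [0.0, 0.0, 1.0]] [0.021, 0.0, 0.0, 0.0, 0.0] [[-0.859, -0.511, -0.014, 0.436], [-0.272, 0.48, -0.834, 0.207], [0.433, -0.713, -0.552, 0.879], [0.0, 0.0, 0.0, 1.0]]
wrist [[291.3, 0.0, 319.6], [0.0, 291.3, 201.8], [0.0, 0.0, 1.0]] [-0.036, 0.0, 0.0, 0.0, 0.0] [[0.418, -0.908, -0.0, -0.625], [-0.869, -0.4, 0.29, -0.037], [-0.264, -0.121, -0.957, 0.379], [0.0, 0.0, 0.0, 1.0]]
```

View pics/scene0.png

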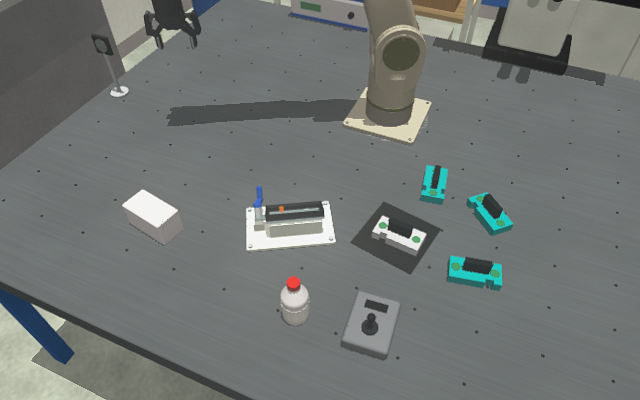

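View pics/side0.png

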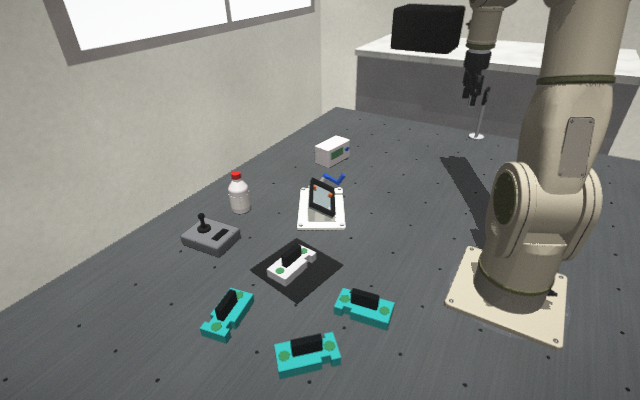

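The scene shows the cassette at about (400,233) on the mat. The dock is at (295,222) with the clip on its left, and an orange key at (281,209). In the side view the cassette is at (292,262) and the dock recess at (322,197). Next I'll zoom in on both.

```bash
cat > h.py <<'E'
from workcell import manip
import cv2,numpy as np
from scipy.spatial.transform import Rotation as R
def ray(n,uv,c=None):
    c=c or manip.calibration(n)
    p=cv2.undistortPoints(np.array(uv,float).reshape(-1,1,2),np.array(c["intrinsics"]),np.array(c["distortion"])).reshape(-1,2)
    V=np.array(c["view"]);o=-V[:3,:3].T@V[:3,3]
    return o,np.c_[p,np.ones(len(p))]@V[:3,:3]
def onz(n,uv,z,c=None):
    o,d=ray(n,uv,c); z=np.broadcast_to(z,len(d)); return o+d*((z-o[2])/d[:,2])[:,None]
def proj(n,P,c=None):
    c=c or manip.calibration(n);V=np.array(c["view"])
    return cv2.projectPoints(np.array(P,float).reshape(-1,1,3),cv2.Rodrigues(V[:3,:3])[0],V[:3,3],np.array(c["intrinsics"]),np.array(c["distortion"]))[0].reshape(-1,2)
E
python3 - <<'E'
from h import *
s=cv2.imread("pics/scene0.png");d=cv2.imread("pics/side0.png")
a=cv2.resize(s[180:280,240:440],(800,400),interpolation=3)
b=cv2.resize(d[160:300,250:350],None,fx=2,fy=2)
b1=cv2.resize(d[165:235,290:355],None,fx=2.857,fy=2.857,interpolation=3)[:200]
b2=cv2.resize(d[235:302,245:350],None,fx=2.98,fy=2.98,interpolation=3)[:200]
o=np.zeros((600,800,3),np.uint8);o[:400]=a;o[400:400+b1.shape[0],:b1.shape[1]]=b1;o[400:400+b2.shape[0],250:250+b2.shape[1]]=b2
cv2.imwrite("pics/z.png",o)
print(onz("scene",[[400,228],[397,236]],[.04,.004]),onz("side",[[296,262]],.03),onz("scene",[[295,222]],.05))
E
```

```text
[[0.47604514 0.18641979 0.04      ]
 [0.47387532 0.18251464 0.004     ]] [[0.46440313 0.18716093 0.03      ]] [[ 0.56990141 -0.05473867  0.05      ]]
```

View pics/z.png

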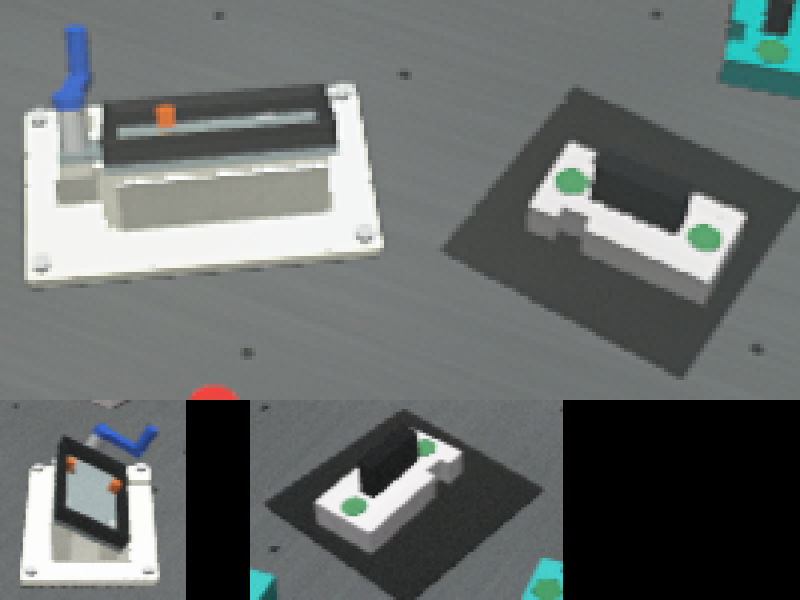

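The zoom shows both orange keys at the clip end of the recess, so they are at place b. They sit at (166,116) in the scene crop and at the far end in the side crop. The cassette's notched end is its left end in the scene, crop (573,215), so it already points roughly towards cradle -y.

```bash
python3 - <<'E'
from h import *
f=lambda L:[[240+(u+.5)/4-.5,180+(v+.5)/4-.5] for u,v in L]
c=onz("scene",f([[572,181],[705,237]]),.028);print(c,c.mean(0),np.linalg.norm(c[0]-c[1]));v=c[0]-c[1];print("cassette x yaw deg",np.degrees(np.arctan2(v[1],v[0])))
print(onz("side",[[245+(353.5-250)/2.98,235+107/2.98],[245+(426-250)/2.98,235+48/2.98]],.028))
for z in(.0,.01):
  s=onz("scene",f([[38,120],[341,92],[364,233],[42,262]]),z);print(np.round(s,3).tolist(),s.mean(0))
  e=s[1]+s[2]-s[0]-s[3];print("y yaw",np.degrees(np.arctan2(e[1],e[0])))
# meter and bottle, joystick rough
print(onz("scene",[[165,240],[295,320],[368,345]],0))
E
```

```text
[[0.47369756 0.14171404 0.028     ]
 [0.48344388 0.23091051 0.028     ]] [0.47857072 0.18631227 0.028     ] 0.08972736428099101
cassette x yaw deg -96.23586120343607
[[0.48233144 0.23133451 0.028     ]
 [0.47060656 0.14069252 0.028     ]]
[[0.543, -0.205, -0.0], [0.439, -0.031, 0.0], [0.544, 0.03, 0.0], [0.645, -0.144, -0.0]] [ 5.42589552e-01 -8.77712515e-02 -2.77555756e-17]
y yaw 120.53842517714773
[[0.55, -0.2, 0.01], [0.447, -0.028, 0.01], [0.551, 0.033, 0.01], [0.652, -0.14, 0.01]] [ 0.54995542 -0.0835614   0.01      ]
y yaw 120.53842517714777
[[ 7.17209379e-01 -3.48302446e-01  0.00000000e+00]
 [ 7.87108209e-01  4.79741053e-02  1.11022302e-16]
 [ 7.78448648e-01  2.15469375e-01  0.00000000e+00]]
```

```bash
cat >> h.py <<'E'
def cur():
    o=manip.get_obs(); return np.array(o["position"]),R.from_quat(o["ee_rot"])
def plan(p1,R1,start=None,mm=50,deg=8.5,N=None):
    p0,R0=start or cur()
    rv=(R0.inv()*R1).as_rotvec(); 
    T=R0.inv().apply(p1-p0)
    N=N or int(max(np.ceil(1.05*np.linalg.norm(T)*1e3/mm),np.ceil(np.degrees(np.linalg.norm(rv))/deg),1))
    S=sum(R.from_rotvec(rv*k/N).as_matrix() for k in range(N))
    t=np.linalg.solve(S,T)
    print(f"N={N} travel={np.round(t*1e3,1).tolist()} dr={np.round(np.degrees(rv/N),2).tolist()}")
def down(yaw):
    a=np.radians(yaw);x=np.array([np.cos(a),np.sin(a),0]);z=np.array([0,0,-1.]);return R.from_matrix(np.c_[x,np.cross(z,x),z])
E
python3 - <<'E'
from h import *
p,r=cur();V=manip.calibration("wrist")["view"];V=np.array(V)
M=np.eye(4);M[:3,:3]=r.as_matrix();M[:3,3]=p
print("tcp in cam->cam in tool",np.round(np.linalg.inv(M)@np.linalg.inv(V),3))
h=np.array([.44,-.11,.27]);plan(h,down(-30),mm=55)
plan(np.array([.478,.186,.20]),down(-6.5),start=(h,down(-30)))
E
```

```text
tcp in cam->cam in tool [[ 1.    -0.001  0.001  0.   ]
 [ 0.     0.957  0.29  -0.074]
 [-0.001 -0.29   0.957 -0.143]
 [ 0.     0.     0.     1.   ]]
N=10 travel=[-23.5, -44.0, -3.9] dr=[-0.0, 0.01, -3.53]
N=7 travel=[-9.4, -41.9, 10.0] dr=[0.0, 0.0, -3.36]
```

{"method": "servo_tool", "body": {
  "moves": [
    {"travel":[-23.5,-44,-4],"dr":[0,0,-3.5]},
    {"travel":[-23.5,-44,-4],"dr":[0,0,-3.5]},
    {"travel":[-23.5,-44,-4],"dr":[0,0,-3.5]},
    {"travel":[-23.5,-44,-4],"dr":[0,0,-3.5]},
    {"travel":[-23.5,-44,-4],"dr":[0,0,-3.5]},
    {"travel":[-23.5,-44,-4],"dr":[0,0,-3.5]},
    {"travel":[-23.5,-44,-4],"dr":[0,0,-3.5]},
    {"travel":[-23.5,-44,-4],"dr":[0,0,-3.5]},
    {"travel":[-23.5,-44,-4],"dr":[0,0,-3.5]},
    {"travel":[-23.5,-44,-4],"dr":[0,0,-3.5]},
    {"travel":[0,0,0]},
    {"travel":[0,0,0]}
  ]
}}

```text
$.moves[10]: bad value
```

```bash
python3 - <<'E'
from h import *
import pickle
c=manip.calibration("wrist");im=manip.camera("wrist");pickle.dump({k:np.array(v) for k,v in c.items()},open("w1.pkl","wb"));cv2.imwrite("pics/w1.png",im)
print(cur()[0], proj("wrist",[[.54,-.08,.05],[.48,.186,.03]],c), [c["view"]])
E
```

```text
[ 0.26148889 -0.56744582  0.23082064] [[ -18.49854587 -274.96000882]
 [ -58.5298298  -129.91323979]] [array([[ 4.18106564e-01, -9.08397943e-01, -2.78101569e-04,
        -6.24739778e-01],
       [-8.69307651e-01, -4.00203355e-01,  2.90071514e-01,
        -3.72497704e-02],
       [-2.63611664e-01, -1.21039048e-01, -9.57004932e-01,
         3.78948789e-01],
       [ 0.00000000e+00,  0.00000000e+00,  0.00000000e+00,
         1.00000000e+00]])]
```

View pics/w1.png

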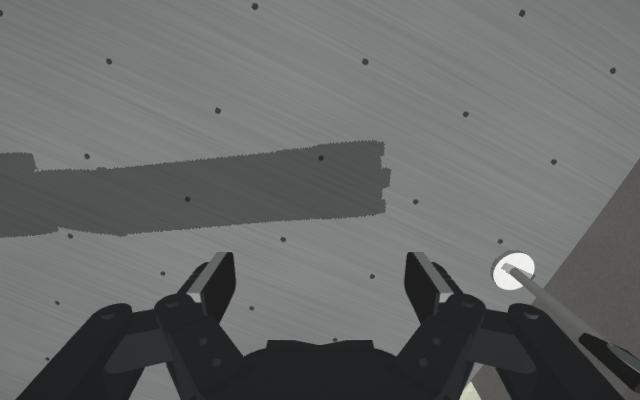

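The move was refused because a row had no `dr`, so the arm has not moved and this picture only shows bare table. I'll send it again.

{"method": "servo_tool", "body": {
  "moves": [
    {"travel":[-23.5,-44,-4],"dr":[0,0,-3.5]},
    {"travel":[-23.5,-44,-4],"dr":[0,0,-3.5]},
    {"travel":[-23.5,-44,-4],"dr":[0,0,-3.5]},
    {"travel":[-23.5,-44,-4],"dr":[0,0,-3.5]},
    {"travel":[-23.5,-44,-4],"dr":[0,0,-3.5]},
    {"travel":[-23.5,-44,-4],"dr":[0,0,-3.5]},
    {"travel":[-23.5,-44,-4],"dr":[0,0,-3.5]},
    {"travel":[-23.5,-44,-4],"dr":[0,0,-3.5]},
    {"travel":[-23.5,-44,-4],"dr":[0,0,-3.5]},
    {"travel":[-23.5,-44,-4],"dr":[0,0,-3.5]},
    {"travel":[0,0,0],"dr":[0,0,0]},
    {"travel":[0,0,0],"dr":[0,0,0]}
  ]
}}

```text
clock: 1.7
position: [0.4406, -0.1111, 0.2712]
ee_rot: [0.965, -0.261, 0.0, 0.0]
ft_force: [0.0, -1.3, -0.4]
grip_width: 0.996
```

```bash
python3 - <<'E'
from h import *
import pickle
c=manip.calibration("wrist");im=manip.camera("wrist");pickle.dump({k:np.array(v) for k,v in c.items()},open("w1.pkl","wb"));cv2.imwrite("pics/w1.png",cv2.resize(im[:,0:640],(800,500),interpolation=3)); cv2.imwrite("pics/w1raw.png",im)
print(proj("wrist",[[.54,-.08,.05],[.48,.186,.03]],c))
E
```

```text
[[377.87515849 111.13853246]
 [214.20916582 -74.64437801]]
```

View pics/w1.png

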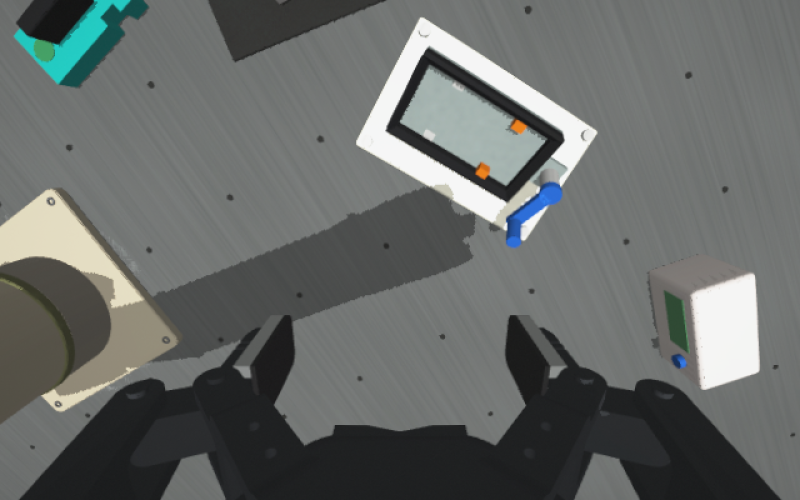

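The wrist view shows the recess clearly, with the orange keys at (519,126) and (483,171). The clip post is at (551,193) and the knob at (513,240), so the keys are at the clip end (place b). The lip corners are at (430,48), (563,139), (508,200) and (387,130). I'll fit the dock pose to these.

```bash
cat > fit.py <<'E'
from h import *
import pickle
from scipy.optimize import least_squares
w=pickle.load(open("w1.pkl","rb"));raw=cv2.imread("pics/w1raw.png")
def orange(im):
    h=cv2.cvtColor(im,cv2.COLOR_BGR2HSV);m=cv2.inRange(h,(7,150,120),(20,255,255))
    n,l,s,c=cv2.connectedComponentsWithStats(m);return [(c[i].round(1).tolist(),int(s[i,4]),s[i,:4].tolist()) for i in range(1,n) if s[i,4]>3]
print(orange(raw),orange(cv2.imread("pics/scene0.png")),orange(cv2.imread("pics/side0.png")))
def frame(px,py,yaw):
    a=np.radians(yaw);u=np.array([np.cos(a),np.sin(a),0]);e=np.array([0,0,1.]);t=np.pi/6
    x=np.cos(t)*u+np.sin(t)*e;z=-np.sin(t)*u+np.cos(t)*e
    return np.array([px,py,.05]),np.c_[x,np.cross(z,x),z]
E
python3 - <<'E'
from fit import *
k=np.array([k[0] for k in sorted(orange(raw),key=lambda k:-k[1])[:2]]);k=k[np.argsort(k[:,1])]
L=(np.array([[430,48],[563,139],[508,200],[387,130]])+.5)/1.25-.5
kn=(np.array([[513,240]])+.5)/1.25-.5
def res(q):
    o,M=frame(*q[:3]);a,b,j=q[3:]
    P=[[.0285,-.032,.011],[-.0285,-.032,.011],[a,b,.015],[a,-b,.015],[-a,-b,.015],[-a,b,.015],[-.045*np.cos(j),-.09+.045*np.sin(j),.065]]
    return (proj("wrist",o+np.array(P)@M.T,w)-np.r_[k,L,kn]).ravel()
s=least_squares(res,[.53,-.06,30,.042,.073,.1]);print(np.round(s.x,4),np.round(s.fun,1))
o,M=frame(*s.x[:3])
print("scene key proj",proj("scene",o+np.array([[.0285,-.032,.009],[-.0285,-.032,.009]])@M.T),"side",proj("side",o+np.array([[.0285,-.032,.009],[-.0285,-.032,.009]])@M.T))
E
```

```text
[([414.6, 100.8], 86, [409, 96, 13, 11]), ([385.9, 136.6], 100, [380, 130, 12, 14])] [([281.1, 208.3], 20, [279, 206, 5, 5])] [([314.0, 186.0], 7, [313, 185, 3, 3]), ([330.2, 194.5], 11, [329, 193, 4, 4])]
[ 0.546  -0.0701 29.6424  0.0408  0.0696  0.1569] [ 1.5 -1.   0.1  0.3 -1.2  1.1  1.1 -0.5 -1.8  0.5  0.4 -0.8 -0.3  0.4]
scene key proj [[280.60886914 214.6457166 ]
 [280.4235642  207.4973594 ]] side [[314.04083164 186.25006399]
 [330.05723139 194.06728696]]
```

```bash
python3 - <<'E'
from h import *
plan(np.array([.4775,.186,.17]),down(-6.8))
E
```

```text
N=7 travel=[-9.8, -42.0, 14.4] dr=[0.0, 0.0, -3.37]
```

{"method": "servo_tool", "body": {
  "moves": [
    {"travel":[-10,-42,14],"dr":[0,0,-3.4]},
    {"travel":[-10,-42,14],"dr":[0,0,-3.4]},
    {"travel":[-10,-42,14],"dr":[0,0,-3.4]},
    {"travel":[-10,-42,14],"dr":[0,0,-3.4]},
    {"travel":[-10,-42,14],"dr":[0,0,-3.4]},
    {"travel":[-10,-42,14],"dr":[0,0,-3.4]},
    {"travel":[-10,-42,14],"dr":[0,0,-3.4]},
    {"travel":[0,0,0],"dr":[0,0,0]},
    {"travel":[0,0,0],"dr":[0,0,0]}
  ],
  "claw": 0.3
}}

```text
clock: 2.88
position: [0.4762, 0.1862, 0.173]
ee_rot: [0.998, -0.058, -0.0, 0.0]
ft_force: [0.0, -1.1, -0.9]
grip_width: 0.698
```

```bash
python3 - <<'E'
from h import *
import pickle
c=manip.calibration("wrist");im=manip.camera("wrist");pickle.dump({k:np.array(v) for k,v in c.items()},open("w2.pkl","wb"));cv2.imwrite("pics/w2raw.png",im)
p,r=cur();print(p,r.as_matrix()[:,0],manip.get_obs()["joint_pos"].round(2))
h=cv2.cvtColor(im,cv2.COLOR_BGR2HSV);m=cv2.inRange(h,(45,60,60),(75,255,255))
n,l,s,ce=cv2.connectedComponentsWithStats(m);g=[ce[i] for i in range(1,n) if s[i,4]>60];print(np.round(g,1),[s[i,4] for i in range(1,n) if s[i,4]>60])
G=onz("wrist",g,.028,c);print(G)
for q in np.round(g).astype(int): cv2.circle(im,tuple(map(int,q)),3,(0,0,255),1)
cv2.imwrite("pics/w2.png",im)
E
```

```text
[0.47640366 0.18595868 0.17318689] [ 9.93294060e-01 -1.15615344e-01 -4.10990862e-05] [ 0.27  0.21 -0.8   1.8   0.16  1.2  -0.7 ]
[[349.8  18.2]
 [ 86.6  43.5]
 [321.7 145.9]
 [151.  168.8]
 [322.  234. ]] [np.int32(495), np.int32(427), np.int32(371), np.int32(326), np.int32(206)]
[[0.52040917 0.33701301 0.028     ]
 [0.28047311 0.34772391 0.028     ]
 [0.48336841 0.22927627 0.028     ]
 [0.30953829 0.22709174 0.028     ]
 [0.4730988  0.13689401 0.028     ]]
```

View pics/w2.png

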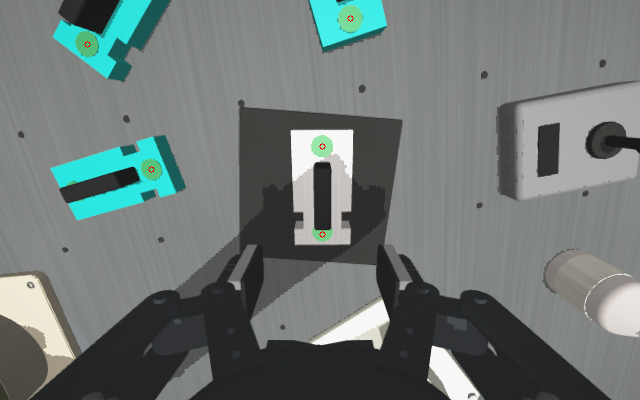

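The cassette is centred under the gripper. Its plate ends are at about (321.5,130) and (323,244), with the notches at the near end. I'll check its centre from those edges.

```bash
python3 - <<'E'
from h import *
import pickle
c=pickle.load(open("w2.pkl","rb"))
P=onz("wrist",[[321.5,130],[323,244.5],[322.5,163],[322.5,230]],[.028,.028,.062,.062],c);print(P,(P[0]+P[1])/2,np.linalg.norm(P[0]-P[1]),(P[2]+P[3])/2,np.linalg.norm(P[2]-P[3]))
v=P[1]-P[0];print(np.degrees(np.arctan2(v[1],v[0])))
plan(np.array([.478,.185,.075]),down(-6.5)); plan(np.array([.478,.185,.032]),down(-6.5),start=(np.array([.478,.185,.075]),down(-6.5)))
E
```

```text
[[0.48486896 0.24436813 0.028     ]
 [0.47282272 0.12456528 0.028     ]
 [0.48256086 0.21810102 0.062     ]
 [0.47546597 0.1553961  0.062     ]] [0.47884584 0.18446671 0.028     ] 0.12040696064933198 [0.47901342 0.18674856 0.062     ] 0.06310503146314385
-95.74182277541179
N=3 travel=[0.6, 0.2, 32.7] dr=[0.01, 0.0, -0.05]
N=1 travel=[0.0, 0.0, 43.0] dr=[0.0, 0.0, 0.0]
```

{"method": "servo_tool", "body": {
  "moves": [
    {"travel":[2,1,35],"dr":[0,0,-0.5]},
    {"travel":[0,0,35],"dr":[0,0,0]},
    {"travel":[0,0,35],"dr":[0,0,0]},
    {"travel":[0,0,22],"dr":[0,0,0]},
    {"travel":[0,0,14],"dr":[0,0,0]},
    {"travel":[0,0,0],"dr":[0,0,0]},
    {"travel":[0,0,0],"dr":[0,0,0]}
  ]
}}

```text
clock: 3.8
position: [0.4783, 0.1864, 0.0332]
ee_rot: [0.999, -0.052, 0.001, -0.0]
ft_force: [0.4, 0.4, 0.6]
grip_width: 0.701
```

{"method": "servo_tool", "body": {
  "moves": [
    {"travel":[0,0,0],"dr":[0,0,0]},
    {"travel":[0,0,0],"dr":[0,0,0]},
    {"travel":[0,0,0],"dr":[0,0,0]},
    {"travel":[0,0,0],"dr":[0,0,0]},
    {"travel":[0,0,0],"dr":[0,0,0]},
    {"travel":[0,0,0],"dr":[0,0,0]}
  ],
  "claw": 1,
  "squeeze": 60
}}

```text
clock: 4.55
position: [0.4779, 0.1866, 0.0327]
ee_rot: [0.999, -0.052, 0.0, -0.0]
ft_force: [-1.5, -1.2, 5.8]
grip_width: 0.177
```

```bash
cat >> fit.py <<'E'
O,M=frame(.546,-.0701,29.7)
RT=R.from_matrix(np.c_[M[:,0],-M[:,1],-M[:,2]])
def C(x,y,z): return O+M@np.array([x,y,z])
def where():
    p,r=cur(); f=np.array(manip.get_obs()["ft_force"]); print("TCP in cradle mm",np.round(M.T@(p-O)*1e3,1),"rot err tool deg",np.round(np.degrees((r.inv()*RT).as_rotvec()),2),"F cradle",np.round(M.T@f,1),"grip",round(manip.get_obs()["grip_width"],3),"t",manip.get_obs()["clock"])
E
python3 - <<'E'
from fit import *
p,r=cur();up=p+[0,0,.12]
plan(C(0,.001,.11),RT,start=(up,r),mm=40,deg=6)
E
```

```text
[([414.6, 100.8], 86, [409, 96, 13, 11]), ([385.9, 136.6], 100, [380, 130, 12, 14])] [([281.1, 208.3], 20, [279, 206, 5, 5])] [([314.0, 186.0], 7, [313, 185, 3, 3]), ([330.2, 194.5], 11, [329, 193, 4, 4])]
N=8 travel=[-3.5, 35.9, -0.9] dr=[1.17, 3.62, -4.35]
```

{"method": "servo_tool", "body": {
  "moves": [
    {"travel":[0,0,-10],"dr":[0,0,0]},
    {"travel":[0,0,-25],"dr":[0,0,0]},
    {"travel":[0,0,-35],"dr":[0,0,0]},
    {"travel":[0,0,-35],"dr":[0,0,0]},
    {"travel":[0,0,-15],"dr":[0,0,0]}
  ]
}}

```text
clock: 5.18
position: [0.478, 0.1868, 0.1541]
ee_rot: [0.999, -0.052, 0.001, -0.0]
ft_force: [0.4, 0.6, -2.7]
grip_width: 0.178
```

{"method": "servo_tool", "body": {
  "moves": [
    {"travel":[-3.5,36,-1],"dr":[1.2,3.6,-4.35]},
    {"travel":[-3.5,36,-1],"dr":[1.2,3.6,-4.35]},
    {"travel":[-3.5,36,-1],"dr":[1.2,3.6,-4.35]},
    {"travel":[-3.5,36,-1],"dr":[1.2,3.6,-4.35]},
    {"travel":[-3.5,36,-1],"dr":[1.2,3.6,-4.35]},
    {"travel":[-3.5,36,-1],"dr":[1.2,3.6,-4.35]},
    {"travel":[-3.5,36,-1],"dr":[1.2,3.6,-4.35]},
    {"travel":[-3.5,36,-1],"dr":[1.2,3.6,-4.35]},
    {"travel":[0,0,0],"dr":[0,0,0]},
    {"travel":[0,0,0],"dr":[0,0,0]}
  ]
}}

```text
clock: 6.42
position: [0.4964, -0.0965, 0.1445]
ee_rot: [0.934, 0.247, 0.247, -0.069]
ft_force: [-0.2, 0.2, -3.1]
grip_width: 0.173
```

```bash
sed -i '/^print(orange/d' fit.py; python3 - <<'E'
from fit import *
where();print(manip.get_obs()["joint_pos"].round(2))
c=manip.calibration("wrist");im=manip.camera("wrist");pickle.dump({k:np.array(v) for k,v in c.items()},open("w3.pkl","wb"));cv2.imwrite("pics/w3raw.png",im)
s=manip.camera("side");sc=manip.camera("scene")
# predicted overlays: recess floor rectangle + keys
def ov(n,im,c):
    im=im.copy()
    for P,col in ((np.array([[.0325,.0635,.01],[.0325,-.0635,.01],[-.0325,-.0635,.01],[-.0325,.0635,.01]]),(0,0,255)),(np.array([[.0285,-.032,.012],[-.0285,-.032,.012]]),(255,0,255))):
        q=proj(n,O+P@M.T,c)
        cv2.polylines(im,[np.round(q*16).astype(int).reshape(-1,1,2)],len(P)>2,col,1,cv2.LINE_AA,4)
    return im
o=np.zeros((600,800,3),np.uint8)
o[:,:]=0
a=ov("wrist",im,c)[0:300,120:520];o[:300,:400]=a
b=cv2.resize(ov("side",s,None)[140:240,260:390],(400,308),interpolation=3)[:300];o[:300,400:]=b
d=cv2.resize(ov("scene",sc,None)[150:260,220:360],(382,300),interpolation=3);o[300:,:382]=d
cv2.imwrite("pics/w3.png",o)
E
```

```text
TCP in cradle mm [ -1.4   1.6 109.9] rot err tool deg [-0.38  0.23 -0.22] F cradle [-1.6  0.2 -2.6] grip 0.173 t 6.425
[ 0.67 -0.03 -0.3   2.17 -0.62  0.76  1.29]
```

View pics/w3.png

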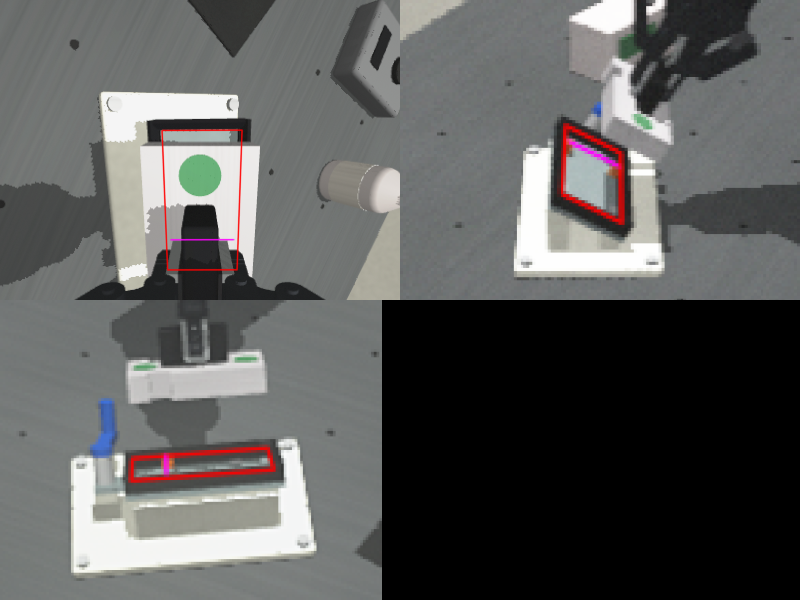

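The overlay of the fitted recess (red) and keys (magenta) lies on the real ones in all three views. The cassette is held level above the dock with its notches at the clip end. Next I'll measure its offset in the gripper from the green dot.

```bash
python3 - <<'E'
from fit import *
c=pickle.load(open("w3.pkl","rb"));im=cv2.imread("pics/w3raw.png")
h=cv2.cvtColor(im,cv2.COLOR_BGR2HSV);m=cv2.inRange(h,(45,60,60),(75,255,255))
n,l,s,ce=cv2.connectedComponentsWithStats(m);i=1+np.argmax(s[1:,4]);print(ce[i],s[i])
p,r=cur();o,d=ray("wrist",[ce[i]],c);A=r.inv().apply(o-p);D=r.inv().apply(d[0])
print("dot in tool mm",(A+D*((.005-A[2])/D[2]))*1e3)
lip=[[120+148,120],[120+251,120]]
zc=M.T@(o-O);
for q in lip:
    D=M.T@ray("wrist",[q],c)[1][0];print((zc+D*((.015-zc[2])/D[2]))*1e3)
E
```

```text
[319.47598253 174.87627365] [ 299  155   42   41 1374]
dot in tool mm [ -0.81975936 -43.43877023   5.        ]
[-42.25637043  71.44673495  15.        ]
[39.03597811 71.12951568 15.        ]
```

{"method": "servo_tool", "body": {
  "moves": [
    {"travel":[0.8,-0.7,20],"dr":[-0.4,0.2,-0.2]},
    {"travel":[0,0,20],"dr":[0,0,0]},
    {"travel":[0,0,16],"dr":[0,0,0]},
    {"travel":[0,0,6],"dr":[0,0,0]},
    {"travel":[0,0,0],"dr":[0,0,0]},
    {"travel":[0,0,0],"dr":[0,0,0]}
  ]
}}

```text
clock: 7.32
position: [0.5244, -0.0812, 0.0927]
ee_rot: [0.933, 0.248, 0.251, -0.065]
ft_force: [0.9, -1.0, -2.8]
grip_width: 0.176
```

```bash
python3 -c "
from fit import *
where()"
```

```text
TCP in cradle mm [ 0.3  1.1 49.1] rot err tool deg [ 0.15 -0.08  0.07] F cradle [-1.1 -1.3 -2.6] grip 0.176 t 7.325
```

{"method": "servo_tool", "body": {
  "moves": [
    {"travel":[-0.7,-0.7,2],"dr":[0.1,0,0]},
    {"travel":[0,0,2],"dr":[0,0,0]},
    {"travel":[0,0,2],"dr":[0,0,0]},
    {"travel":[0,0,2],"dr":[0,0,0]},
    {"travel":[0,0,0],"dr":[0,0,0]},
    {"travel":[0,0,0],"dr":[0,0,0]}
  ]
}}

```text
clock: 8.07
position: [0.5268, -0.0787, 0.0847]
ee_rot: [0.933, 0.248, 0.251, -0.066]
ft_force: [-0.5, 0.6, -2.2]
grip_width: 0.177
```

```bash
python3 -c "
from fit import *
where()"
```

```text
TCP in cradle mm [-0.7  2.  40.5] rot err tool deg [ 0.01 -0.05  0.06] F cradle [-1.2  0.7 -1.9] grip 0.177 t 8.075
```

{"method": "servo_tool", "body": {
  "moves": [
    {"travel":[0,0,1.5],"dr":[0,0,0]},
    {"travel":[0,0,1.5],"dr":[0,0,0]},
    {"travel":[0,0,1],"dr":[0,0,0]},
    {"travel":[0,0,0],"dr":[0,0,0]},
    {"travel":[0,0,0],"dr":[0,0,0]}
  ]
}}

```text
clock: 8.7
position: [0.5286, -0.0777, 0.0813]
ee_rot: [0.933, 0.248, 0.251, -0.066]
ft_force: [-0.3, 0.0, -2.6]
grip_width: 0.176
```

```bash
python3 -c "
from fit import *
where()"
```

```text
TCP in cradle mm [-0.7  2.  36.6] rot err tool deg [ 0.02 -0.06  0.06] F cradle [-1.5  0.1 -2.2] grip 0.176 t 8.7
```

No contact yet and the underside is below the key tops, so the notches are passing over the keys. Carry on gently.

{"method": "servo_tool", "body": {
  "moves": [
    {"travel":[0,0,1.5],"dr":[0,0,0]},
    {"travel":[0,0,1.5],"dr":[0,0,0]},
    {"travel":[0,0,1.5],"dr":[0,0,0]},
    {"travel":[0,0,1.5],"dr":[0,0,0]},
    {"travel":[0,0,0],"dr":[0,0,0]},
    {"travel":[0,0,0],"dr":[0,0,0]}
  ]
}}

```text
clock: 9.45
position: [0.5312, -0.0763, 0.0761]
ee_rot: [0.933, 0.248, 0.251, -0.066]
ft_force: [0.1, 0.9, -2.5]
grip_width: 0.174
```

```bash
python3 -c "
from fit import *
where()"
```

```text
TCP in cradle mm [-0.7  2.  30.6] rot err tool deg [ 0.02 -0.05  0.06] F cradle [-0.8  0.7 -2.5] grip 0.174 t 9.45
```

{"method": "servo_tool", "body": {
  "moves": [
    {"travel":[0,0,0.7],"dr":[0,0,0]},
    {"travel":[0,0,0.7],"dr":[0,0,0]},
    {"travel":[0,0,0],"dr":[0,0,0]},
    {"travel":[0,0,0],"dr":[0,0,0]}
  ]
}}

```text
clock: 9.95
position: [0.5318, -0.0762, 0.0754]
ee_rot: [0.933, 0.248, 0.251, -0.066]
ft_force: [-7.2, -1.7, 8.6]
grip_width: 0.176
```

```bash
python3 -c "
from fit import *
where()"
```

```text
TCP in cradle mm [-0.6  1.7 29.7] rot err tool deg [ 0.03 -0.07  0.05] F cradle [-1.8  2.  11. ] grip 0.176 t 9.95
```

Floor contact at 29.7 mm, with about 13 N of reaction. I'll release and back off.

{"method": "servo_tool", "body": {
  "moves": [
    {"travel":[0,0,0],"dr":[0,0,0]},
    {"travel":[0,0,0],"dr":[0,0,0]},
    {"travel":[0,0,0],"dr":[0,0,0]},
    {"travel":[0,0,0],"dr":[0,0,0]},
    {"travel":[0,0,-10],"dr":[0,0,0]},
    {"travel":[0,0,-25],"dr":[0,0,0]},
    {"travel":[0,0,-40],"dr":[0,0,0]},
    {"travel":[0,0,-40],"dr":[0,0,0]},
    {"travel":[0,0,0],"dr":[0,0,0]},
    {"travel":[0,0,0],"dr":[0,0,0]}
  ],
  "claw": 0.5
}}

```text
clock: 11.2
position: [0.4816, -0.1043, 0.1743]
ee_rot: [0.933, 0.248, 0.251, -0.066]
ft_force: [-0.8, -0.3, -0.6]
grip_width: 0.501
```

```bash
python3 - <<'E'
from fit import *
where();print(manip.get_obs()["joint_pos"].round(2))
c=manip.calibration("wrist");im=manip.camera("wrist");s=manip.camera("side");sc=manip.camera("scene")
cv2.imwrite("pics/w4raw.png",im);pickle.dump({k:np.array(v) for k,v in c.items()},open("w4.pkl","wb"))
o=np.zeros((600,800,3),np.uint8)
def ov(n,im,c):
    im=im.copy();P=np.array([[a,b,z] for z in (.024,) for a,b in ((.03,.06),(.03,-.06),(-.03,-.06),(-.03,.06))])
    q=proj(n,O+P@M.T,c);cv2.polylines(im,[np.round(q*16).astype(int).reshape(-1,1,2)],True,(0,0,255),1,cv2.LINE_AA,4);return im
o[:300,:480]=ov("wrist",im,c)[0:300,100:580]
o[:300,480:]=cv2.resize(ov("side",s,None)[140:240,270:377],(320,300),interpolation=3)
o[300:,:382]=cv2.resize(ov("scene",sc,None)[150:260,220:360],(382,300),interpolation=3)
cv2.imwrite("pics/w4.png",o)
E
```

```text
TCP in cradle mm [ -0.9   2.2 144.1] rot err tool deg [ 0.03 -0.05  0.07] F cradle [-1.   0.1 -0.1] grip 0.501 t 11.2
[ 0.7  -0.1  -0.28  2.17 -0.61  0.84  1.29]
```

View pics/w4.png

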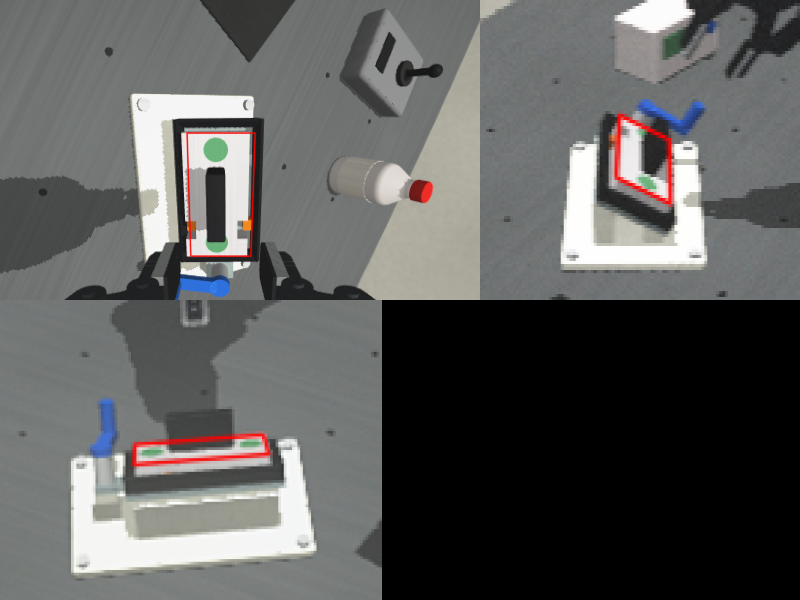

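The cassette is seated: both keys show through the notches, its outline matches the predicted home pose (red), and the clip is open. For the clip I'll push the knob with shut fingers, the tool turned 45° so a flat face always pushes along (+x+y).

```bash
cat >> fit.py <<'E'
RP=RT*R.from_rotvec([0,0,np.pi/4])
E
python3 - <<'E'
from fit import *
plan(C(-.0656,-.104,.12),RP,mm=40,deg=7)
E
```

```text
N=7 travel=[-3.7, 17.9, 3.3] dr=[-0.01, 0.0, 6.44]
```

{"method": "servo_tool", "body": {
  "moves": [
    {"travel":[-3.7,17.9,3.3],"dr":[0,0,6.4]},
    {"travel":[-3.7,17.9,3.3],"dr":[0,0,6.4]},
    {"travel":[-3.7,17.9,3.3],"dr":[0,0,6.4]},
    {"travel":[-3.7,17.9,3.3],"dr":[0,0,6.4]},
    {"travel":[-3.7,17.9,3.3],"dr":[0,0,6.4]},
    {"travel":[-3.7,17.9,3.3],"dr":[0,0,6.4]},
    {"travel":[-3.7,17.9,3.3],"dr":[0,0,6.4]},
    {"travel":[0,0,0],"dr":[0,0,0]},
    {"travel":[0,0,0],"dr":[0,0,0]}
  ],
  "claw": 1
}}

```text
clock: 12.48
position: [0.497, -0.2181, 0.1223]
ee_rot: [0.958, -0.125, 0.206, -0.157]
ft_force: [1.1, 0.1, 0.0]
grip_width: 0.003
```

```bash
python3 - <<'E'
from fit import *
where();print(manip.get_obs()["joint_pos"].round(2))
p0,r0=cur();print("to start"); plan(C(-.0656,-.104,.043),RP,mm=20)
Q=[C(-.045*np.cos(j)-.0127,-.09+.045*np.sin(j)-.0127,.043) for j in (-.1,.157,.4,.6,.8,1.,1.2,1.4,1.5,1.57)]
Q=[C(-.0656,-.104,.043)]+Q[1:]
for a,b in zip(Q,Q[1:]): print(np.round(RP.inv().apply(b-a)*1e3,1))
E
```

```text
TCP in cradle mm [ -64.2 -104.3  120.5] rot err tool deg [-8.000e-02 -3.000e-02 -4.458e+01] F cradle [ 0.9 -0.5 -0.5] grip 0.003 t 12.475
[ 0.79  0.14 -0.18  2.04 -0.63  0.82  0.76]
to start
N=5 travel=[-0.2, 0.2, 15.5] dr=[-0.02, 0.0, 0.08]
[  0.1 -11.9   0. ]
[-5.3 -9.5  0. ]
[-2.5 -8.6 -0. ]
[-0.8 -9.  -0. ]
[ 1.  -8.9 -0. ]
[ 2.8 -8.5  0. ]
[ 4.4 -7.8 -0. ]
[ 2.8 -3.5 -0. ]
[ 2.1 -2.3  0. ]
```

{"method": "servo_tool", "body": {
  "moves": [
    {"travel":[-1,1,20],"dr":[0,0,0.4]},
    {"travel":[0,0,20],"dr":[0,0,0]},
    {"travel":[0,0,20],"dr":[0,0,0]},
    {"travel":[0,0,12],"dr":[0,0,0]},
    {"travel":[0,0,5],"dr":[0,0,0]},
    {"travel":[0,0,0],"dr":[0,0,0]},
    {"travel":[0,0,0],"dr":[0,0,0]}
  ]
}}

```text
clock: 13.35
position: [0.5294, -0.2011, 0.0557]
ee_rot: [0.957, -0.13, 0.206, -0.157]
ft_force: [0.6, -0.1, 1.0]
grip_width: 0.003
```

{"method": "servo_tool", "body": {
  "moves": [
    {"travel":[0,-6,0],"dr":[0,0,0]},
    {"travel":[0,-6,0],"dr":[0,0,0]},
    {"travel":[-3,-5,0],"dr":[0,0,0]},
    {"travel":[-2.5,-4.5,0],"dr":[0,0,0]},
    {"travel":[-1.5,-4.5,0],"dr":[0,0,0]},
    {"travel":[-1,-4,0],"dr":[0,0,0]}
  ]
}}

```text
clock: 14.1
position: [0.5277, -0.1702, 0.063]
ee_rot: [0.957, -0.13, 0.206, -0.158]
ft_force: [-1.9, -1.0, -0.6]
grip_width: 0.001
```

```bash
python3 -c "
from fit import *
where()"
```

```text
TCP in cradle mm [-50.2 -77.9  44. ] rot err tool deg [-2.000e-02 -6.000e-02 -4.513e+01] F cradle [-2.2  0.1  0.5] grip 0.001 t 14.1
```

{"method": "servo_tool", "body": {
  "moves": [
    {"travel":[-0.5,-4.5,0],"dr":[0,0,0]},
    {"travel":[-0.5,-4.5,0],"dr":[0,0,0]},
    {"travel":[0.5,-4.5,0],"dr":[0,0,0]},
    {"travel":[0.5,-4.5,0],"dr":[0,0,0]},
    {"travel":[1.5,-4.5,0],"dr":[0,0,0]},
    {"travel":[1.5,-4,0],"dr":[0,0,0]},
    {"travel":[2,-4,0],"dr":[0,0,0]},
    {"travel":[2.5,-4,0],"dr":[0,0,0]},
    {"travel":[0,0,0],"dr":[0,0,0]}
  ]
}}

```text
clock: 15.22
position: [0.5411, -0.141, 0.0782]
ee_rot: [0.957, -0.129, 0.206, -0.158]
ft_force: [-0.0, -0.4, 0.2]
grip_width: -0.0
```

```bash
python3 - <<'E'
from fit import *
where()
c=manip.calibration("wrist");im=manip.camera("wrist");s=manip.camera("side");sc=manip.camera("scene")
o=np.zeros((600,800,3),np.uint8)
o[:300,:480]=im[100:400,80:560]
o[:300,480:]=cv2.resize(s[140:240,270:377],(320,300),interpolation=3)
o[300:,:382]=cv2.resize(sc[150:260,220:360],(382,300),interpolation=3)
cv2.imwrite("pics/w5.png",o)
E
```

```text
TCP in cradle mm [-20.  -59.2  44.1] rot err tool deg [-2.00e-02 -9.00e-02 -4.51e+01] F cradle [-0.1 -0.4  0.3] grip -0.0 t 15.225
```

View pics/w5.png

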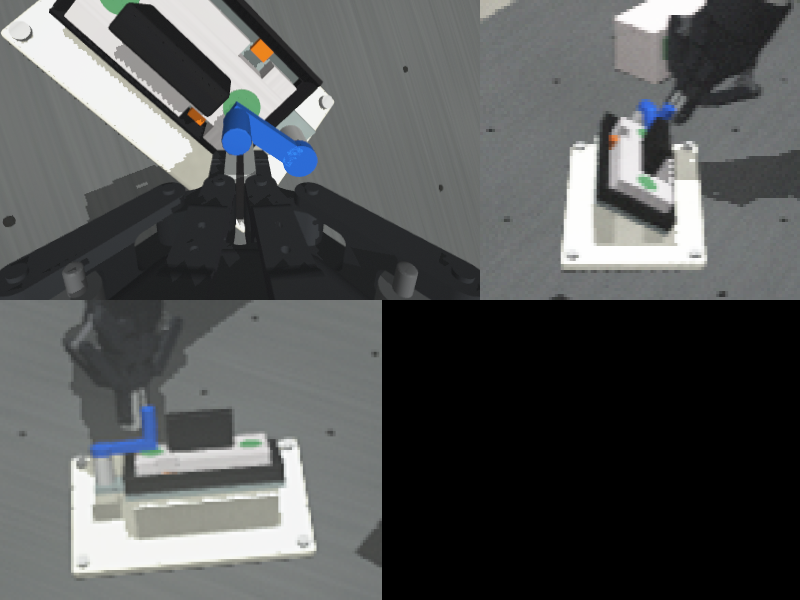

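The clip is nearly closed: the knob at (236,135) is close to the handle's end and the cassette is undisturbed. I'll push gently to the stop.

{"method": "servo_tool", "body": {
  "moves": [
    {"travel":[1.5,-2,0],"dr":[0,0,0]},
    {"travel":[1.5,-2,0],"dr":[0,0,0]},
    {"travel":[1,-2,0],"dr":[0,0,0]},
    {"travel":[0,0,0],"dr":[0,0,0]}
  ]
}}

```text
clock: 15.88
position: [0.5456, -0.1372, 0.0816]
ee_rot: [0.957, -0.13, 0.206, -0.157]
ft_force: [0.1, -1.4, 0.2]
grip_width: -0.001
```

```bash
python3 -c "
from fit import *
where()"
```

```text
TCP in cradle mm [-13.3 -58.1  44.1] rot err tool deg [ 1.000e-02 -9.000e-02 -4.513e+01] F cradle [-0.4 -1.3  0.4] grip -0.001 t 15.875
```

Move along +x in 1 mm steps, watching for the stop.

{"method": "servo_tool", "body": {
  "moves": [
    {"travel":[0.8,-0.8,0],"dr":[0,0,0]},
    {"travel":[0.8,-0.8,0],"dr":[0,0,0]},
    {"travel":[0,0,0],"dr":[0,0,0]}
  ]
}}

```text
clock: 16.25
position: [0.5459, -0.1369, 0.0817]
ee_rot: [0.957, -0.13, 0.205, -0.157]
ft_force: [-6.0, -5.4, -1.6]
grip_width: -0.001
```

```bash
python3 -c "
from fit import *
where()"
```

```text
TCP in cradle mm [-12.9 -58.   44. ] rot err tool deg [ 2.00e-02  3.00e-02 -4.52e+01] F cradle [-7.6 -1.7  2.5] grip -0.001 t 16.25
```

The stop is reached: the tool is held at -12.9 mm with about 8 N, which matches the predicted closed position of -12.7. I'll back off, retreat and check.

{"method": "servo_tool", "body": {
  "moves": [
    {"travel":[-2,6,0],"dr":[0,0,0]},
    {"travel":[0,12,0],"dr":[0,0,0]},
    {"travel":[0,12,-10],"dr":[0,0,0]},
    {"travel":[0,0,-40],"dr":[0,0,0]},
    {"travel":[0,0,-50],"dr":[0,0,0]},
    {"travel":[0,0,-50],"dr":[0,0,0]},
    {"travel":[0,0,0],"dr":[0,0,0]},
    {"travel":[0,0,0],"dr":[0,0,0]}
  ]
}}

```text
clock: 17.25
position: [0.4742, -0.2004, 0.2007]
ee_rot: [0.957, -0.13, 0.206, -0.157]
ft_force: [-0.0, -0.3, -0.4]
grip_width: 0.003
```

```bash
python3 - <<'E'
from fit import *
where()
c=manip.calibration("wrist");im=manip.camera("wrist");s=manip.camera("side");sc=manip.camera("scene")
def ov(n,im,c):
    im=im.copy();P=np.array([[a,b,.024] for a,b in ((.03,.06),(.03,-.06),(-.03,-.06),(-.03,.06))])
    q=proj(n,O+P@M.T,c);cv2.polylines(im,[np.round(q*16).astype(int).reshape(-1,1,2)],True,(0,0,255),1,cv2.LINE_AA,4)
    k=proj(n,[C(0,-.045,.065)],c)[0];cv2.circle(im,tuple(int(round(v*16)) for v in k),32,(0,255,255),1,cv2.LINE_AA,4);return im
o=np.zeros((600,800,3),np.uint8)
o[:300,:480]=ov("wrist",im,c)[50:350,80:560]
o[:300,480:]=cv2.resize(ov("side",s,None)[140:240,270:377],(320,300),interpolation=3)
o[300:,:382]=cv2.resize(ov("scene",sc,None)[150:260,220:360],(382,300),interpolation=3)
o[300:,390:790]=cv2.resize(sc[160:370,110:450],(400,247))[0:1].repeat(300,0)*0
o[300:547,390:790]=cv2.resize(sc[160:370,110:450],(400,247))
cv2.imwrite("pics/w6.png",o)
E
```

```text
TCP in cradle mm [-34.6 -77.7 194. ] rot err tool deg [  0.    -0.06 -45.16] F cradle [-0.4 -0.3 -0.3] grip 0.003 t 17.25
```

View pics/w6.png

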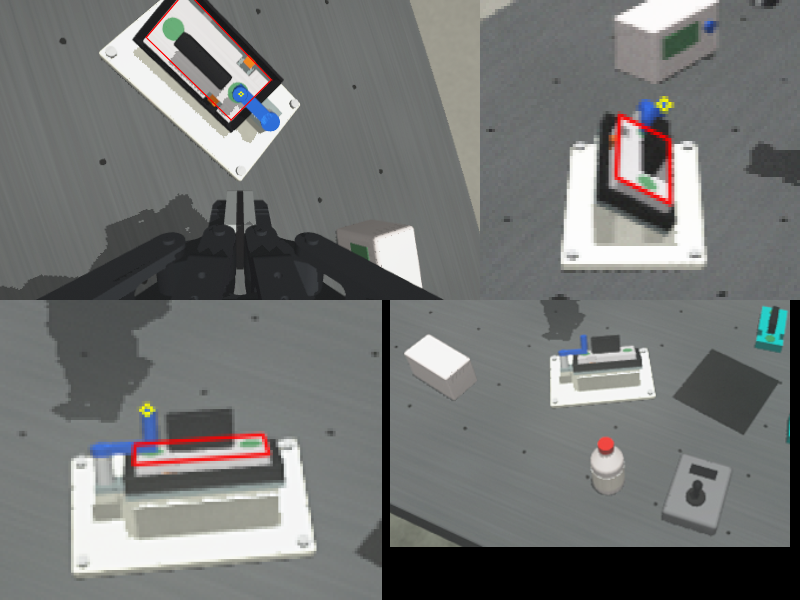

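The knob lies at its predicted closed point (yellow) in the wrist, side and scene views, and the cassette matches its home outline. The bottle, joystick box and meter are where they were, and the robot is clear. Handing in.

```bash
python3 -c "
from workcell import manip
print(manip.hand_in())"
```

```text
the job is handed in; nothing more can be done
None
```

The cassette is seated in the dock, the clip is closed over its end, and I handed the job in at about 17 s. The hand-in reports no verdict.

- **Seating:** I gripped the cassette by its handle with the notched end towards the orange keys, which stood at place b. It went home on the first try with no half turn, and floor contact came at 29.7 mm with about 13 N.
- **Clip:** With the fingers shut, I pushed the knob round until it met its stop. The reaction was about 8 N, at the position predicted for fully closed. Then I retreated about 150 mm from the dock.
- **Last checks:** The cassette outline and the knob matched their predicted home positions in the wrist, side and scene views, to about 1–2 mm. Forces were near zero and the robot was touching nothing. The bottle, joystick box and meter looked unmoved by eye; I did not measure them.
- **Faults:** One move call was refused because a row had no `dr`, which cost one picture. I viewed 10 pictures in all. Small disagreements of 1–2 mm between dock measurements stayed within the fit's slack.

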